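# Peel one middle-size tray off its clinging stack and hold it out over the prep mat

### The job

We need one tray of the middle size for the induction drugs. The nested trays cling together, so peel the top one off the middle-size stack: tip it up by one corner, some 2 cm, while the far corner stays down, and only then lift it away, leaving the trays below standing where they are. Bring it over the middle of the blue mat and finish while holding it there, level, open side up, 15 to 20 cm above the mat, with the other stacks, the syringe, the vial and the tape left undisturbed.

Things in the scene. Friction and masses are not known exactly. Their poses are not given: they have to be found in the camera images.
- tray_m: Top tray of the middle stack, the one to take: teal plastic, 150 x 112 mm over the rim, 36 mm high, about 80 g; corners cut at 45 degrees (28 mm off both sides). Origin: centre of its underside; x along its long side, y along its short side, z out of its mouth. Starts with its underside 84 mm and rim top 120 mm above the worktop. A firm grip holds it stiffly: tilt the tool with it.
- stack_m: The six nested middle trays under the top one, one loose piece, about 480 g, 106 mm high, outline as the tray's. Origin: centre of its underside. Springy lugs hold the top tray at each corner: it lifts freely 4 mm there, then about 1.5 N holds it until it clicks free near 7 mm. One corner at a time is safe; two or more at once (or a level lift) can tip or lift the stack. Leave it standing.
- tray_s: Top tray of the small stack: same shape and colour as the middle one but 120 x 90 mm over the rim; 36 mm high, about 51 g, rim top 120 mm above the worktop. Origin: centre of its underside; x along its long side, z up. Leave alone.
- stack_s: The six nested small trays under that top tray, one loose piece of about 306 g, 120 x 90 mm, 106 mm high. Origin: centre of its underside; x along its long side, z up. Leave alone.
- tray_l: Top tray of the large stack: same shape and colour as the middle one but 180 x 135 mm over the rim; 36 mm high, about 115 g, rim top 120 mm above the worktop. Origin: centre of its underside; x along its long side, z up. Leave alone.
- stack_l: The six nested large trays under that top tray, one loose piece of about 690 g, 180 x 135 mm, 106 mm high. Origin: centre of its underside; x along its long side, z up. Leave alone.
- tray_m_corner0 (a point): Corner +x +y of the tray to take: top of the rim, middle of the cut-off corner. Rim: a solid band 9 mm wide, 12 mm high, upright inside and out, at a corner 40 mm long outside and 32 mm inside; pinch it across from above, one finger inside. Below it the wall steps in 3 mm (7 mm at corners) and tapers. The next tray's rim begins 14 mm below this rim's top: keep the tips above it.
- tray_m_corner1 (a point): Corner -x +y of the tray to take: top of the rim, middle of the cut-off corner, half way across the rim (as corner0). Any corner may be used. Swing it up about the far corner's rim; with it up some 20 mm (0.14 rad), lifting on while drawing the tray 10 mm towards the lifted corner frees the far one.
- tray_m_corner2 (a point): Corner -x -y of the tray to take: top of the rim, middle of the cut-off corner, half way across the rim (as corner0).
- tray_m_corner3 (a point): Corner +x -y of the tray to take: top of the rim, middle of the cut-off corner, half way across the rim (as corner0).
- mat: Dark blue prep mat, 200 x 150 x 3 mm, fixed on the worktop. Origin: centre of its underside; x along its long side, z up.
- syringe: 20 ml syringe with a blue cap, 140 mm long, 23 mm high, lying on the mat, loose. Origin: under the middle of its barrel, on the mat; x towards the cap. Leave alone.
- vial: Amber glass vial with a red cap, 36 mm across, 58 mm high, standing, loose. Origin: centre of its underside. Leave alone.
- tape: Roll of white tape lying flat, 84 mm across, 25 mm high, loose. Origin: centre of its underside. Leave alone.

How it is judged (in metres and radians):
On the way, in this order (a step that is already met when the one before it is completed fails the run):
1. one corner of the middle-size top tray is lifted at least 15 mm while the opposite corner still sits (less than 6 mm up) and the two beside it are lifted less than 13.5 mm (((z of tray_m_corner0 in the frame of stack_m above 0.135 m and z of each of tray_m_corner1, tray_m_corner3 in the frame of stack_m below 0.1335 m and z of tray_m_corner2 in the frame of stack_m below 0.126 m) or (z of tray_m_corner1 in the frame of stack_m above 0.135 m and z of each of tray_m_corner2, tray_m_corner0 in the frame of stack_m below 0.1335 m and z of tray_m_corner3 in the frame of stack_m below 0.126 m) or (z of tray_m_corner2 in the frame of stack_m above 0.135 m and z of each of tray_m_corner3, tray_m_corner1 in the frame of stack_m below 0.1335 m and z of tray_m_corner0 in the frame of stack_m below 0.126 m) or (z of tray_m_corner3 in the frame of stack_m above 0.135 m and z of each of tray_m_corner0, tray_m_corner2 in the frame of stack_m below 0.1335 m and z of tray_m_corner1 in the frame of stack_m below 0.126 m))), for 0.03 s.
2. the tray is clear of its stack, held in the fingers, and the stack still stands where it was (z of tray_m in the frame of stack_m above 0.13 m and contact force between tray_m and stack_m below 0.1 N and contact force between the fingers and tray_m above 1 N and distance of stack_m from where it was at the start of the episode below 0.03 m and height (world z) of stack_m below 0.006 m and angle between stack_m's own z axis and vertical below 0.06 rad), for 0.1 s.
At the end, for the whole second after the job is handed in: The tray is held in the fingers only, its centre within 50 mm of the mat's centre seen from above, underside 120 to 250 mm above the worktop, within 0.2 rad of level, at rest; its stack stands flat, and that stack and all other things are within 30 mm of their start (contact force between the fingers and tray_m above 1 N and height (world z) of tray_m between 0.12 and 0.25 m and horizontal distance between tray_m and mat below 0.05 m and angle between tray_m's own z axis and vertical below 0.2 rad and linear speed of tray_m below 0.02 m/s and contact force between tray_m and stack_m below 0.1 N and contact force between tray_m and mat below 0.1 N and contact force between tray_m and stack_s below 0.1 N and contact force between tray_m and tray_s below 0.1 N and contact force between tray_m and stack_l below 0.1 N and contact force between tray_m and tray_l below 0.1 N and contact force between tray_m and syringe below 0.1 N and contact force between tray_m and vial below 0.1 N and contact force between tray_m and tape below 0.1 N and distance of each of stack_m, stack_s, tray_s, stack_l, tray_l, syringe, vial, tape from where it was at the start of the episode below 0.03 m and height (world z) of stack_m below 0.006 m and angle between stack_m's own z axis and vertical below 0.06 rad); the arm keeps its last pose, push and grip.
It fails at once if the rest of the middle-size stack is lifted, tipped or shifted (over 8 mm up, 0.08 rad or 30 mm) (height (world z) of stack_m above 0.008 m or angle between stack_m's own z axis and vertical above 0.08 rad or distance of stack_m from where it was at the start of the episode above 0.03 m).
It fails at once if another stack, its top tray, the syringe, the vial or the tape is moved more than 30 mm (distance of any of stack_s, tray_s, stack_l, tray_l, syringe, vial, tape from where it was at the start of the episode above 0.03 m).
It also fails if it takes over 38 s, if anything falls off the work surface, if the arm or the gripper's body presses on something with over 40 N, if the wrist force passes 120 N, or if a joint passes its speed limit or range.

### The arm

A 6-joint arm with a two-finger parallel gripper is mounted at the origin on the work surface. World frame = base frame: x ahead of the robot, y to its left, z up, the work surface at z = 0. Lengths are in mm, angles in degrees, forces in N, time in s.
With the tool pointing down it reaches from about 300 to 850 mm from the base axis. Payload 4.2 kg.
Tool frame: the origin (TCP) lies on the mounting face of the last link; the fingertips stand 191 mm ahead of it and the grasp point (between the pads) lies 172 mm ahead of it; z points along the fingers, y is the direction in which the jaws open and shut (so a half turn about z gives the same grasp; the last joint's range is limited). The gripper opens to 91 mm and grips with 3 to 60 N. Pads are 32 mm wide; open, the fingers measure 118 mm over their backs; the gripper's body (76 mm by 178 mm) begins 60 mm behind the grasp point.
Start: joints at [-71.62, 18.312, 89.639, -0, 72.044, -1.146], TCP at [192.187, -541.929, 404.776] pointing down, gripper open.
Joint ranges: [-177.97, 177.97], [-48.28, 115.42], [12.27, 149.76], [-77.06, 257.06], [2.81, 150.46], [-146.56, 146.56]. Speed limits (degrees/s): [147.25, 147.25, 180, 180, 180, 180].

### API

Orientations are given as [roll, pitch, yaw] about the fixed x, y, z axes, in that order (R = Rz(yaw) Ry(pitch) Rx(roll)).
In Python, from workcell import env gives the robot as it stands.
- The arm moves only by the shell command python3 -m handwheel 'ROWS' [FORCE]. ROWS is JSON, a list of rows, each an object with "gripper": the opening in per cent of the stroke, from 0 (shut) to 100 (fully open); "travel": the shift along the tool's x, y, z in m, a list of three; "twist": the turn about the tool's z in rad. In form: [{"gripper": gripper, "travel": [x, y, z], "twist": twist}, ...]. A call has 1 to 5 rows; each row shifts and turns the commanded pose from where the row before left it, along the tool's axes as they then stand; what a row does not reach is not made up. A row lasts 1/12 s, in which the tool goes at most 41.7 mm and 7.16 degrees, less where a joint would pass 70% of its speed; a pose out of reach is approached as far as the arm can. A call with a gripper value outside its range is refused whole. The fingers move at their own pace and stop on an object; FORCE is the grip in N (left out, the last holds). Time passes only in rows, so rows that do not move let the fingers close. It gives the time, the measured TCP pose, the force and the opening at its end, in the units of the state.
- env.state(): the state, without advancing time (a new reading comes with each control period).
- env.grab_frame(name): name is "scene" or "top" or "wrist"; returns a dict with "frame" (420x560x3 uint8, red, green, blue), "intrinsics" (3x3 intrinsics, pixels), "extrinsics" (4x4, takes a point from camera to world coordinates). Camera axes: x right, y down, z forward; pixel columns grow to the right and rows downward; lengths in mm; the calibration is good to about 2 mm. The wrist camera is an equidistant fisheye: a pixel r from the principal point sees the ray r / f radians off the axis. A picture is of the moment at which its call begins. There is no depth.
- env.job_done(): hands the job in, once; it reports no verdict.
Trained networks look in the newest picture that a camera, given by its name, has taken for a name from the list of things; names that differ only in an ending like _2 or _b are one class to them, and where a whole thing is asked for, a point or a joint stands for the part that bears it (a point fixed in the world has none). Each returns a list of dicts, best first, with "confidence" (0 to 1); they miss things now and then, are a little off and sometimes report something else, mostly with a low value. They report only what shows in the picture. A call takes as long as a camera call.
- env.trace(camera, thing): "pixels" (420x560 bool, what is visible of it) and "uv" ([column, row] in pixels, amid what is visible of it).
- env.pinpoint(camera, thing): "uv" ([column, row] in pixels: a listed point, or the origin of a listed thing).
The state is a dict: "time_s": time; "qpos": joint angles; "qvel": joint speeds; "effort": joint torques, N m; "ee_pos": TCP position; "ee_rot": TCP orientation; "force": force on the tool from outside, world axes, zero at the start; "torque": the same for the moment, N m; "gripper_width": finger opening in mm.
Only numpy, scipy, OpenCV 4.12 (cv2) and the standard library are available. Lean on these libraries where they do the work, as an engineer would, in place of code of your own. Each camera call takes 0.05 s, during which the arm holds its last target. There are 200 camera calls.

## Working session

There is one attempt and no reset: what is moved stays moved. The work goes in short steps, Python scripts to look and compute and a shell command to move; the robot and the scene stay as the last step left them, time stands still between calls to the robot, and variables do not carry over. Pictures are saved under pics/ and viewed, about 8 in all and at most 12, crops included, and the job is handed in when it is done.

```bash
mkdir -p pics; ls; cat > h.py <<'E'
import numpy as np, cv2
from workcell import env
def save(cam,fn,marks=(),crop=None):
    f=env.grab_frame(cam); im=cv2.cvtColor(f['frame'],cv2.COLOR_RGB2BGR).copy()
    return f,im
def ray(f,uv,fish=False):
    K=f['intrinsics'];T=f['extrinsics']
    x=(uv[0]-K[0,2])/K[0,0];y=(uv[1]-K[1,2])/K[1,1]
    if fish:
        r=np.hypot(x,y);s=np.sin(r)/r if r>1e-9 else 1;d=np.array([x*s,y*s,np.cos(r)])
    else: d=np.array([x,y,1.])
    return T[:3,3],T[:3,:3]@d
def atz(f,uv,z,fish=False):
    o,d=ray(f,uv,fish);return o+d*(z-o[2])/d[2]
def proj(f,p,fish=False):
    K=f['intrinsics'];T=f['extrinsics'];c=T[:3,:3].T@(np.asarray(p,float)-T[:3,3])
    if fish:
        n=np.hypot(c[0],c[1]);th=np.arctan2(n,c[2]);x,y=c[0]/n*th,c[1]/n*th
    else: x,y=c[:2]/c[2]
    return np.array([K[0,0]*x+K[0,2],K[1,1]*y+K[1,2]])
E
python3 - <<'E'
from h import *
np.set_printoptions(precision=1,suppress=True)
print(env.state())
for cam in ('top','scene'):
    f,im=save(cam,'')
    cv2.imwrite(f'pics/{cam}0.png',im)
    print(cam,f['extrinsics'],f['intrinsics'].tolist())
    for n,z in [('tray_m',84),('tray_m_corner0',120),('tray_m_corner1',120),('tray_m_corner2',120),('tray_m_corner3',120),('tray_s',84),('tray_l',84),('mat',0),('syringe',3),('vial',0),('tape',0)]:
        for d in env.pinpoint(cam,n)[:4]:
            print(n,round(d['confidence'],2),np.array(d['uv']),atz(f,d['uv'],z))
E
```

```text
pics
{'time_s': 0.0, 'qpos': array([-71.6,  18.4,  89.7,  -0. ,  72. ,  -1.1]), 'qvel': array([-0. , -0. , -0. ,  0.1,  0. , -0.1]), 'effort': array([  0. , -41.2, -23.2,   0.1,   0. ,  -0. ]), 'ee_pos': array([ 192.1, -541.8,  403.9]), 'ee_rot': array([-179.9,   -0. ,   19.5]), 'force': array([-0.1,  0.6,  0.3]), 'torque': array([ 0.1, -0. , -0. ]), 'gripper_width': 91.26820632034237}
top [[  -0.    -1.     0.1  466.6]
 [  -1.     0.    -0.    27.4]
 [   0.    -0.1   -1.  1106.6]
 [   0.     0.     0.     1. ]] [[400.0370275275798, 0.0, 274.74172780458593], [0.0, 400.0370275275798, 214.30652183184665], [0.0, 0.0, 1.0]]
tray_m 0.78 [413.8 264.8] [ 464.  -355.4   84. ]
tray_m 0.76 [315.8 215.5] [ 591.2 -105.8   84. ]
tray_m 0.6 [253.8 243.6] [519.1  53.9  84. ]
tray_m 0.59 [234.4 222.1] [574.2 103.8  84. ]
tray_m_corner0 0.95 [254.  243.1] [518.4  52.5 120. ]
tray_m_corner0 0.91 [245.3 198.8] [628.8  74.5 120. ]
tray_m_corner0 0.8 [222.8 248.3] [505.9 128.9 120. ]
tray_m_corner0 0.62 [213.6 202.1] [620.5 153.1 120. ]
tray_m_corner1 0.95 [254.  243.1] [518.4  52.5 120. ]
tray_m_corner1
[... 2110 characters left out ...]
0. ]
tray_m_corner2 0.75 [250.4 239.2] [ 620.5 -149.2  120. ]
tray_m_corner3 0.9 [260.7 191. ] [521.3  39.1 120. ]
tray_m_corner3 0.87 [272.4 174.8] [500.5 127.1 120. ]
tray_m_corner3 0.86 [307.3 198.3] [642.3  73.2 120. ]
tray_m_corner3 0.75 [250.4 239.2] [ 620.5 -149.2  120. ]
tray_s 0.89 [137.3 279.8] [ 468.7 -364.3   84. ]
tray_s 0.73 [286.3 194.8] [557.3 108.4  84. ]
tray_s 0.66 [250.3 240.6] [ 594.5 -114.6   84. ]
tray_l 0.89 [137.3 279.8] [ 468.7 -364.3   84. ]
tray_l 0.73 [286.3 194.8] [557.3 108.4  84. ]
tray_l 0.66 [250.3 240.6] [ 594.5 -114.6   84. ]
syringe 0.69 [305.4 169.5] [458.7 384.4   3. ]
vial 0.8 [330.  259.7] [743.9  18.5   0. ]
tape 0.8 [365.5 209.2] [720.4 278.9   0. ]
```

```bash
python3 - <<'E'
import cv2
a=cv2.imread('pics/top0.png')[110:360,90:490]
cv2.imwrite('pics/top0c.png',cv2.resize(a,(800,500),interpolation=cv2.INTER_CUBIC))
E
```

```text
(no output)
```

View pics/top0c.png

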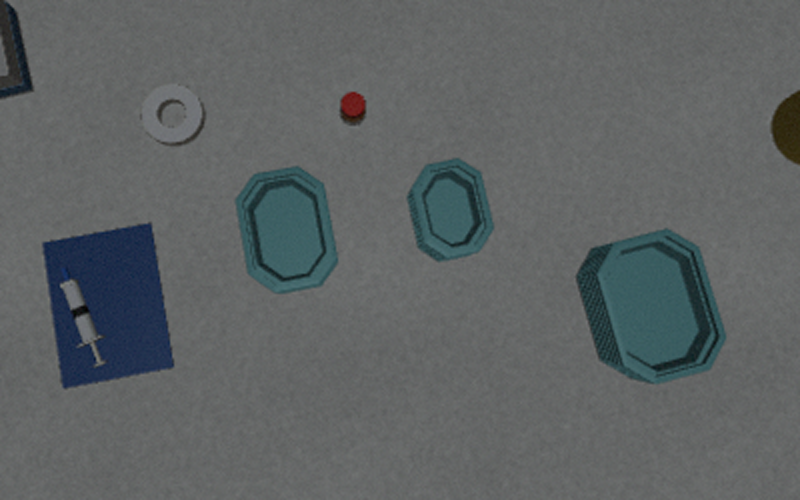

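View pics/scene0.png

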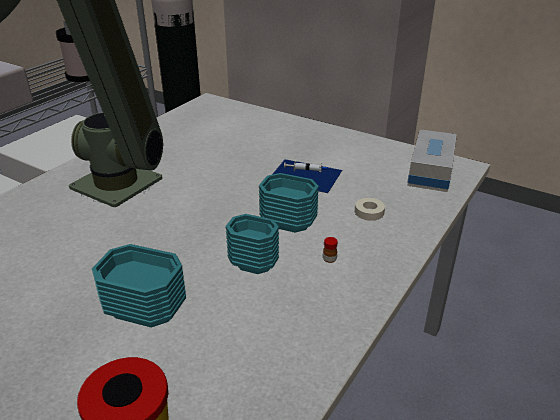

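The top view shows the large stack at the right, small in the centre and middle-size at crop (287,230), which is about (568,102) with yaw about 11°. The syringe lies on the mat and the vial and tape are at the far side. The scene view agrees. I'm moving above corner 1 (about (506,129)), with the jaw axis along its normal.

```bash
R='x'
python3 -m handwheel '[{"gripper":100,"travel":[0.0275,-0.0278,0],"twist":0},{"gripper":100,"travel":[0.0275,-0.0278,0],"twist":0},{"gripper":100,"travel":[0.0275,-0.0278,0],"twist":0},{"gripper":100,"travel":[0.0275,-0.0278,0],"twist":0},{"gripper":100,"travel":[0.0275,-0.0278,0],"twist":0}]'
python3 -m handwheel '[{"gripper":100,"travel":[0.0275,-0.0278,0],"twist":0},{"gripper":100,"travel":[0.0275,-0.0278,0],"twist":0},{"gripper":100,"travel":[0.0275,-0.0278,0],"twist":0},{"gripper":100,"travel":[0.0275,-0.0278,0],"twist":0},{"gripper":100,"travel":[0.0275,-0.0278,0],"twist":0}]'
python3 -m handwheel '[{"gripper":100,"travel":[0.0275,-0.0278,0],"twist":0},{"gripper":100,"travel":[0.0275,-0.0278,0],"twist":0},{"gripper":100,"travel":[0.0275,-0.0278,0],"twist":0},{"gripper":100,"travel":[0.0275,-0.0278,0],"twist":0},{"gripper":100,"travel":[0.0275,-0.0278,0],"twist":0}]'
python3 -m handwheel '[{"gripper":45,"travel":[0.0275,-0.0278,0],"twist":0},{"gripper":45,"travel":[0.0275,-0.0278,0],"twist":0},{"gripper":45,"travel":[0.0275,-0.0278,0],"twist":0},{"gripper":45,"travel":[0,0,0],"twist":-0.1},{"gripper":45,"travel":[0,0,0],"twist":-0.1}]'
python3 -m handwheel '[{"gripper":45,"travel":[0,0,0],"twist":-0.11},{"gripper":45,"travel":[0,0,0],"twist":-0.11},{"gripper":45,"travel":[0,0,0],"twist":-0.11},{"gripper":45,"travel":[0,0,0],"twist":-0.11},{"gripper":45,"travel":[0,0,0],"twist":0}]'
python3 - <<'E'
from h import *
np.set_printoptions(precision=1,suppress=True)
s=env.state();print(s['time_s'],s['ee_pos'],s['ee_rot'],s['qpos'],s['gripper_width'],s['force'])
f,im=save('wrist','');cv2.imwrite('pics/w1.png',im);print(f['extrinsics'],f['intrinsics'])
for d in env.pinpoint('wrist','tray_m_corner1')[:8]: print(d['confidence'],np.array(d['uv']),atz(f,d['uv'],120,True))
for n,z in (('mat',0),('tray_m',84)):
  for d in env.pinpoint('wrist',n)[:3]: print(n,d['confidence'],np.array(d['uv']),atz(f,d['uv'],z,True))
E
```

```text
time_s: 1.62
ee_pos: [275.6, -363.3, 404.8]
ee_rot: [180.0, -0.0, 19.5]
force: [0.3, 0.6, 0.4]
gripper_width: 90.6
time_s: 2.03
ee_pos: [358.7, -186.2, 405.1]
ee_rot: [180.0, -0.0, 19.5]
force: [0.7, -0.6, -0.8]
gripper_width: 91.1
time_s: 2.45
ee_pos: [441.9, -9.0, 405.1]
ee_rot: [180.0, -0.0, 19.5]
force: [0.7, -0.3, -0.1]
gripper_width: 91.3
time_s: 2.87
ee_pos: [492.2, 97.3, 404.4]
ee_rot: [-180.0, 0.0, 31.5]
force: [0.2, 0.3, -0.7]
gripper_width: 60.8
time_s: 3.28
ee_pos: [491.4, 95.2, 404.7]
ee_rot: [180.0, 0.0, 56.3]
force: [-1.1, -0.2, -0.0]
gripper_width: 41.2
3.2833 [491.4  95.2 404.7] [180.    0.   56.3] [ 9.6 11.6 99.  -0.  69.4 43.3] 41.235870492872785 [-1.1 -0.2 -0. ]
[[  0.8  -0.5  -0.2 538.7]
 [ -0.6  -0.8  -0.2 165.1]
 [  0.    0.3  -1.  384.3]
 [  0.    0.    0.    1. ]] [[325.2   0.  273.4]
 [  0.  325.2 208.5]
 [  0.    0.    1. ]]
0.83 [256.6 169. ] [501.3 133.3 120. ]
0.82 [360.   72.2] [616.9 154.8 120. ]
0.75 [419.1 142.8] [632.2  76.8 120. ]
0.71 [321.6 230.8] [517.7  56.8 120. ]
mat 0.81 [145.2  19.3] [477.3 355.5   0. ]
mat 0.52 [322.2 230.1] [509.3   8.    0. ]
tray_m 0.91 [336.  148.8] [568.9 104.2  84. ]
tray_m 0.59 [438.3 286.3] [596.5 -99.9  84. ]
tray_m 0.58 [419.8 141. ] [646.5  65.9  84. ]
```

View pics/w1.png

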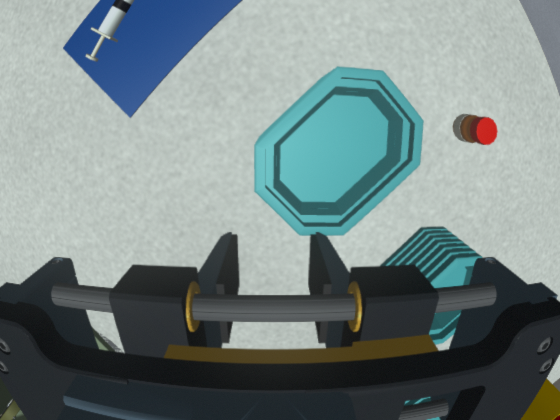

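The wrist picture shows the middle tray at px (340,150), not occluded, with its corner 1 at (257,169). Next I fit the rim octagon to the image outline for accuracy.

```bash
cat >> h.py <<'E'
def sd(p,a,b,c):  # signed distance to octagon edges (max of half planes)
    x,y=np.abs(p).T
    return np.max([x-a,y-b,(x+y-(a+b-c))/np.sqrt(2)],0)
def fit(cam,fish,x0=(567,104,0.19),z=120):
    from scipy.optimize import least_squares
    f=env.grab_frame(cam); t=env.trace(cam,'tray_m')
    best=min(t,key=lambda d:np.linalg.norm(atz(f,d['uv'],z,fish)[:2]-x0[:2]))
    m=best['pixels'].astype(np.uint8)
    hsv=cv2.cvtColor(f['frame'],cv2.COLOR_RGB2HSV)
    teal=((hsv[...,0]>80)&(hsv[...,0]<100)&(hsv[...,1]>90)).astype(np.uint8)
    out=[]
    for mm in (m,teal&cv2.dilate(m,np.ones((9,9),np.uint8))):
        c=max(cv2.findContours(mm,cv2.RETR_EXTERNAL,cv2.CHAIN_APPROX_NONE)[0],key=cv2.contourArea)[:,0]
        P=np.array([atz(f,q,z,fish)[:2] for q in c.astype(float)])
        def res(v):
            cs,sn=np.cos(v[2]),np.sin(v[2]);R=np.array([[cs,-sn],[sn,cs]])
            return sd((P-v[:2])@R,75+v[3],56+v[3],28+v[3]*.59)
        r=least_squares(res,[*x0,0],loss='soft_l1',f_scale=1.0)
        out.append(r.x); print(cam,len(P),'x,y,yaw,grow',r.x[:2],np.degrees(r.x[2]),r.x[3],'rms',np.sqrt(np.mean(res(r.x)**2)))
    return out
E
python3 - <<'E'
from h import *
np.set_printoptions(precision=1,suppress=True)
for cam,fi in (('wrist',True),('top',False)):
    for v in fit(cam,fi):
        R=np.array([[np.cos(v[2]),-np.sin(v[2])],[np.sin(v[2]),np.cos(v[2])]])
        print([v[:2]+R@np.array(k) for k in ((-57.8,38.8),)])
E
```

```text
wrist 448 x,y,yaw,grow [567.3 105.6] 10.674717998979595 -0.9590606202982013 rms 0.5241664026082005
wrist 436 x,y,yaw,grow [567.1 106.1] 10.606331199662158 -1.0391613079368334 rms 0.6807397965595468
[array([503.3, 133. ])]
[array([503.2, 133.6])]
top 106 x,y,yaw,grow [572.3 104.1] 12.624872190632784 -9.419170991300247 rms 16.221288436087114
top 112 x,y,yaw,grow [572.8 103.9] 12.623754246710472 -8.918754607117595 rms 16.67027991067322
[array([507.5, 129.3])]
[array([507.9, 129.1])]
```

```bash
python3 -m handwheel '[{"gripper":45,"travel":[0,0,0],"twist":0.011},{"gripper":45,"travel":[0.019,-0.0058,0],"twist":0},{"gripper":45,"travel":[0.019,-0.0058,0],"twist":0},{"gripper":45,"travel":[0,0,0.03],"twist":0},{"gripper":45,"travel":[0,0,0.03],"twist":0}]'
python3 -m handwheel '[{"gripper":45,"travel":[0,0,0],"twist":0},{"gripper":45,"travel":[0,0,0],"twist":0}]' 4
python3 - <<'E'
from h import *
np.set_printoptions(precision=1,suppress=True)
for v in fit('wrist',True):
        R=np.array([[np.cos(v[2]),-np.sin(v[2])],[np.sin(v[2]),np.cos(v[2])]])
        print([v[:2]+R@np.array(k) for k in ((-57.8,38.8),)])
f,im=save('wrist','');cv2.imwrite('pics/w2.png',im)
for d in env.pinpoint('wrist','tray_m_corner1')[:4]: print(d['confidence'],np.array(d['uv']),atz(f,d['uv'],120,True))
E
```

```text
time_s: 4.1
ee_pos: [504.2, 134.0, 345.6]
ee_rot: [179.8, -0.2, 55.6]
force: [-0.6, 0.2, -0.7]
gripper_width: 41.2
time_s: 4.27
ee_pos: [503.1, 133.0, 343.9]
ee_rot: [-179.9, 0.2, 55.5]
force: [1.1, -0.3, 0.5]
gripper_width: 40.9
wrist 586 x,y,yaw,grow [572.5 112.2] -0.430141871604658 -5.426807518175224 rms 10.527933621460898
wrist 621 x,y,yaw,grow [573.3 117.7] -26.502059258475917 -4.28801129340243 rms 8.647891006268196
[array([515. , 151.4])]
[array([538.9, 178.2])]
0.96 [269.  240.5] [501.7 132.9 120. ]
0.74 [395.6 120.7] [617.4 154.4 120. ]
0.61 [458.2 201.4] [633.1  77.2 120. ]
```

View pics/w2.png

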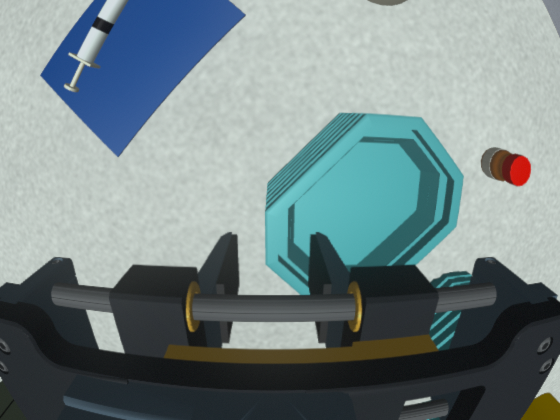

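The wrist picture shows the jaws straddling corner 1, whose rim centre is at px (269,240), mid-way between the tips at x≈231 and 318. I'm descending to a tip height of about 110 mm and closing gently, so the tray can pivot between the pads because the tool itself can't be tilted.

```bash
python3 -m handwheel '[{"gripper":45,"travel":[0,-0.0005,0.015],"twist":0},{"gripper":45,"travel":[0,0,0.015],"twist":0},{"gripper":45,"travel":[0,0,0.009],"twist":0},{"gripper":45,"travel":[0,0,0.004],"twist":0},{"gripper":45,"travel":[0,0,0],"twist":0}]'
python3 -m handwheel '[{"gripper":20,"travel":[0,0,0],"twist":0},{"gripper":20,"travel":[0,0,0],"twist":0},{"gripper":15,"travel":[0,0,0],"twist":0},{"gripper":15,"travel":[0,0,0],"twist":0}]' 5
python3 -m handwheel '[{"gripper":0,"travel":[0,0,0],"twist":0},{"gripper":0,"travel":[0,0,0],"twist":0},{"gripper":0,"travel":[0,0,0],"twist":0},{"gripper":0,"travel":[0,0,0],"twist":0}]' 5
```

```text
time_s: 4.88
ee_pos: [503.0, 133.2, 301.6]
ee_rot: [-180.0, 0.0, 55.6]
force: [0.1, -0.8, -0.0]
gripper_width: 41.2
time_s: 5.22
ee_pos: [503.1, 133.4, 302.3]
ee_rot: [179.9, -0.0, 55.6]
force: [-0.1, 0.4, -0.8]
gripper_width: 17.1
time_s: 5.55
ee_pos: [503.0, 133.3, 302.0]
ee_rot: [180.0, -0.0, 55.6]
force: [-1.1, -1.6, 2.8]
gripper_width: 9.0
```

```bash
python3 -m handwheel '[{"gripper":0,"travel":[0,0,-0.002],"twist":0},{"gripper":0,"travel":[0,0,-0.002],"twist":0},{"gripper":0,"travel":[0,0,-0.001],"twist":0},{"gripper":0,"travel":[0,0,0],"twist":0},{"gripper":0,"travel":[0,0,0],"twist":0}]'
python3 -m handwheel '[{"gripper":0,"travel":[0,0,-0.002],"twist":0},{"gripper":0,"travel":[0,0,-0.002],"twist":0},{"gripper":0,"travel":[0,0,-0.001],"twist":0},{"gripper":0,"travel":[0,0,0],"twist":0},{"gripper":0,"travel":[0,0,0],"twist":0}]'
python3 - <<'E'
from h import *
s=env.state();print(s['force'],s['torque'],s['gripper_width'])
f,im=save('wrist','');a=im[120:320,200:480];
g,b=save('scene','');b=b[150:250,215:335]
cv2.imwrite('pics/l1.png',np.vstack([cv2.resize(a,(560,400)),cv2.resize(b,(560,200*560//480*2 if 0 else 200))]) if 0 else np.hstack([cv2.resize(a,(420,300),interpolation=cv2.INTER_CUBIC),cv2.resize(b,(360,300),interpolation=cv2.INTER_CUBIC)]))
E
```

```text
time_s: 5.97
ee_pos: [502.9, 133.3, 306.6]
ee_rot: [-180.0, 0.0, 55.6]
force: [-0.5, 0.9, -1.4]
gripper_width: 9.2
time_s: 6.38
ee_pos: [502.9, 133.3, 311.6]
ee_rot: [-180.0, 0.0, 55.6]
force: [-0.5, 0.0, -3.3]
gripper_width: 9.0
[-0.50647488  0.04883854 -3.33708352] [-0.07374368 -0.04575604  0.00959022] 9.003063301078532
```

View pics/l1.png

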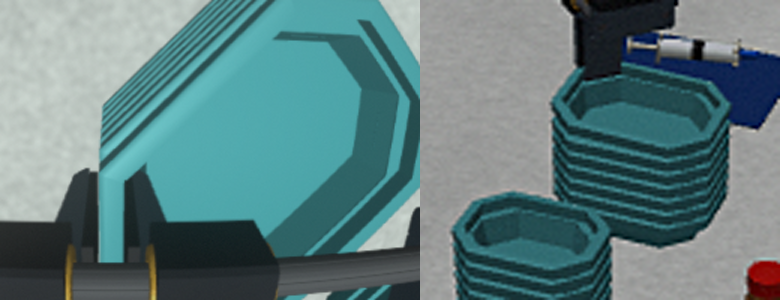

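At a 10 mm lift the fingers hold the rim at the left of the crop. I can't tell from this picture whether the tray tilts or slips, so I'll compare image edges with the start picture.

```bash
cat > cmp.py <<'E'
from h import *
import sys
np.set_printoptions(precision=1,suppress=True)
a=cv2.imread('pics/scene0.png')
f,b=save('scene','')
A=a[165:240,250:330];B=b[165:240,250:330]
A,B=[cv2.resize(i,None,fx=4.8,fy=4.8,interpolation=cv2.INTER_CUBIC) for i in (A,B)]
cv2.imwrite('pics/%s.png'%sys.argv[1],np.hstack([A,B]))
# local vertical shifts of patches: rim corner 3 / corner 0 /corner 2 and stack bottom
g0,g1=[cv2.cvtColor(i,cv2.COLOR_BGR2GRAY) for i in (a,b)]
M=np.array([567.2,105.8]);y=np.radians(10.65);R=np.array([[np.cos(y),-np.sin(y)],[np.sin(y),np.cos(y)]])
for n,o,z in (('c0',(57.8,38.8),120),('c2',(-57.8,-38.8),120),('c3',(57.8,-38.8),120),('c2low',(-61,-42),50),('c3low',(61,-42),50),('c3bot',(61,-42),10)):
    p=np.append(M+R@np.array(o),z);u=proj(f,p);v=proj(f,p+[0,0,10])
    x,yy=np.round(u).astype(int);s=7
    t=g0[yy-s:yy+s+1,x-s:x+s+1];w=g1[yy-s-8:yy+s+9,x-s-5:x+s+6]
    k=8;t,w=[cv2.resize(i,None,fx=k,fy=k,interpolation=cv2.INTER_CUBIC) for i in (t,w)]
    m=cv2.matchTemplate(w,t,cv2.TM_CCOEFF_NORMED);_,sc,_,loc=cv2.minMaxLoc(m)
    print(n,u,'10mm up =',v-u,'shift',loc[0]/k-5,loc[1]/k-8,'score %.2f'%sc)
E
python3 cmp.py s1
python3 - <<'E'
from h import *
np.set_printoptions(precision=1,suppress=True)
f,im=save('wrist','')
M=np.array([567.2,105.8]);y=np.radians(10.65);R=np.array([[np.cos(y),-np.sin(y)],[np.sin(y),np.cos(y)]])
obs=[np.array(d['uv']) for d in env.pinpoint('wrist','tray_m_corner0')]
for n,o in (('c0',(57.8,38.8)),('c1',(-57.8,38.8)),('c2',(-57.8,-38.8)),('c3',(57.8,-38.8))):
    u0,u1=[proj(f,np.append(M+R@np.array(o),z),True) for z in (120,130)]
    q=min(obs,key=lambda q:np.linalg.norm(q-u0)); print(n,'rest',u0,'up10',u1,'obs',q)
E
```

```text
c0 [314.3 182. ] 10mm up = [ 0.1 -3.2] shift 0.0 -1.75 score 0.95
c2 [263.3 187.6] 10mm up = [-0.1 -3.3] shift -0.25 -1.625 score 0.94
c3 [304.6 196.2] 10mm up = [ 0.1 -3.3] shift 0.0 -0.125 score 0.91
c2low [262.2 210.1] 10mm up = [-0.1 -3.1] shift 0.0 0.0 score 0.99
c3low [304.7 219.5] 10mm up = [ 0.1 -3.1] shift 0.0 0.0 score 0.99
c3bot [304.3 231.8] 10mm up = [ 0.1 -3. ] shift 0.0 0.0 score 1.00
c0 rest [419.2 122.2] up10 [427.  123.2] obs [424.1 120.2]
c1 rest [272.6 260.1] up10 [272.6 268. ] obs [424.1 120.2]
c2 rest [354.  330.7] up10 [357.1 339.9] obs [487.1 215.8]
c3 rest [483.4 215.2] up10 [491.9 220.2] obs [487.1 215.8]
```

View pics/s1.png

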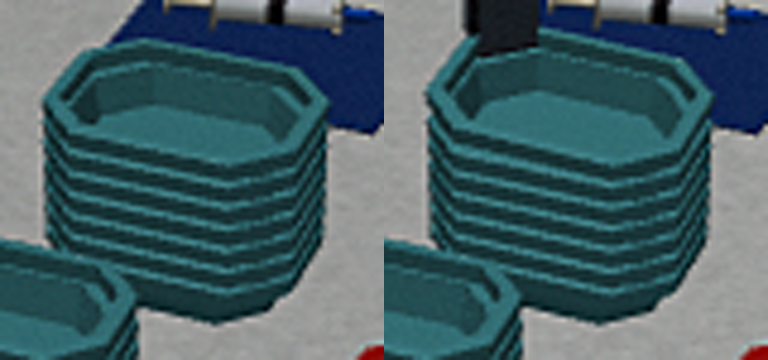

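The tray peels as intended: both side corners are up about 5 mm, the far corner is at 0 and the stack is unmoved. I'm continuing to about 20 mm.

```bash
python3 -m handwheel '[{"gripper":0,"travel":[0,0.0002,-0.002],"twist":0},{"gripper":0,"travel":[0,0.0002,-0.002],"twist":0},{"gripper":0,"travel":[0,0.0002,-0.002],"twist":0},{"gripper":0,"travel":[0,0,0],"twist":0},{"gripper":0,"travel":[0,0,0],"twist":0}]'
python3 -m handwheel '[{"gripper":0,"travel":[0,0.0003,-0.002],"twist":0},{"gripper":0,"travel":[0,0.0003,-0.002],"twist":0},{"gripper":0,"travel":[0,0,0],"twist":0},{"gripper":0,"travel":[0,0,0],"twist":0}]'
python3 cmp.py s2
```

```text
time_s: 7.05
ee_pos: [503.5, 133.0, 318.2]
ee_rot: [180.0, -0.0, 55.6]
force: [0.7, -1.3, -0.6]
gripper_width: 9.7
time_s: 7.38
ee_pos: [504.0, 132.6, 321.9]
ee_rot: [180.0, -0.0, 55.6]
force: [0.3, -0.3, -0.9]
gripper_width: 9.9
c0 [314.3 182. ] 10mm up = [ 0.1 -3.2] shift 0.125 -1.75 score 0.89
c2 [263.3 187.6] 10mm up = [-0.1 -3.3] shift -0.25 -5.0 score 0.87
c3 [304.6 196.2] 10mm up = [ 0.1 -3.3] shift 0.0 -0.125 score 0.90
c2low [262.2 210.1] 10mm up = [-0.1 -3.1] shift 0.0 0.0 score 0.99
c3low [304.7 219.5] 10mm up = [ 0.1 -3.1] shift -0.125 0.0 score 0.99
c3bot [304.3 231.8] 10mm up = [ 0.1 -3. ] shift 0.0 0.0 score 1.00
```

View pics/s2.png

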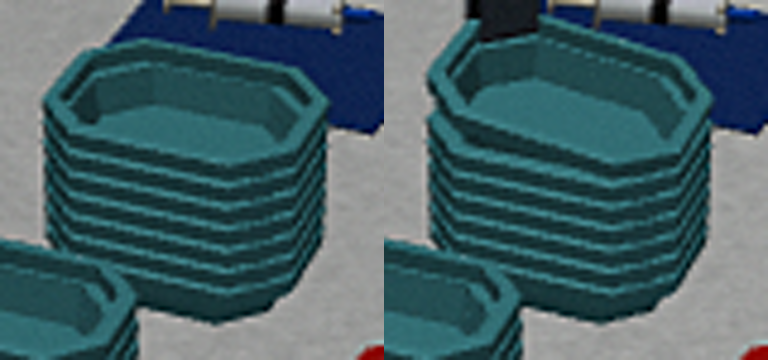

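The picture shows corner 2 (left) has clicked free and is up about 15 mm. Corner 0 (right rear) is still held at about 5 mm and the far corner is down. Corner 2 is near the 13.5 mm limit, so I'm lowering 3 mm to make sure step 1 is met, and measuring again.

```bash
python3 -m handwheel '[{"gripper":0,"travel":[0,0,0.0015],"twist":0},{"gripper":0,"travel":[0,0,0.0015],"twist":0},{"gripper":0,"travel":[0,0,0],"twist":0},{"gripper":0,"travel":[0,0,0],"twist":0}]'
python3 cmp.py s3
```

```text
time_s: 7.77
ee_pos: [504.0, 132.7, 318.6]
ee_rot: [180.0, -0.0, 55.6]
force: [0.1, -0.7, -0.1]
gripper_width: 9.2
c0 [314.3 182. ] 10mm up = [ 0.1 -3.2] shift 0.125 -1.5 score 0.92
c2 [263.3 187.6] 10mm up = [-0.1 -3.3] shift -0.125 -4.125 score 0.89
c3 [304.6 196.2] 10mm up = [ 0.1 -3.3] shift 0.125 0.0 score 0.92
c2low [262.2 210.1] 10mm up = [-0.1 -3.1] shift 0.0 0.0 score 0.99
c3low [304.7 219.5] 10mm up = [ 0.1 -3.1] shift -0.125 0.0 score 0.99
c3bot [304.3 231.8] 10mm up = [ 0.1 -3. ] shift 0.0 0.0 score 1.00
```

```bash
python3 -m handwheel '[{"gripper":0,"travel":[0,0,0.0008],"twist":0},{"gripper":0,"travel":[0,0,0],"twist":0},{"gripper":0,"travel":[0,0,0],"twist":0}]'
python3 -m handwheel '[{"gripper":0,"travel":[0,0,0],"twist":0},{"gripper":0,"travel":[0,0,0],"twist":0},{"gripper":0,"travel":[0,0,0],"twist":0}]' 12
python3 -m handwheel '[{"gripper":0,"travel":[0,0,-0.002],"twist":0},{"gripper":0,"travel":[0,0,-0.002],"twist":0},{"gripper":0,"travel":[0,0,-0.002],"twist":0},{"gripper":0,"travel":[0,0,0],"twist":0},{"gripper":0,"travel":[0,0,0],"twist":0}]' 12
python3 cmp.py s4
```

```text
time_s: 8.07
ee_pos: [504.0, 132.6, 317.9]
ee_rot: [180.0, -0.0, 55.6]
force: [0.6, -0.7, -0.6]
gripper_width: 9.7
time_s: 8.32
ee_pos: [504.0, 132.6, 317.9]
ee_rot: [180.0, 0.0, 55.6]
force: [-0.5, 0.1, -0.3]
gripper_width: 9.6
time_s: 8.73
ee_pos: [503.9, 132.7, 324.1]
ee_rot: [-180.0, -0.0, 55.6]
force: [-1.2, 1.1, -0.1]
gripper_width: 9.1
c0 [314.3 182. ] 10mm up = [ 0.1 -3.2] shift 0.25 -2.875 score 0.90
c2 [263.3 187.6] 10mm up = [-0.1 -3.3] shift 0.0 4.5 score 0.89
c3 [304.6 196.2] 10mm up = [ 0.1 -3.3] shift 0.5 -1.625 score 0.76
c2low [262.2 210.1] 10mm up = [-0.1 -3.1] shift 0.0 0.0 score 0.99
c3low [304.7 219.5] 10mm up = [ 0.1 -3.1] shift 0.0 0.0 score 0.99
c3bot [304.3 231.8] 10mm up = [ 0.1 -3. ] shift 0.0 0.0 score 1.00
```

View pics/s4.png

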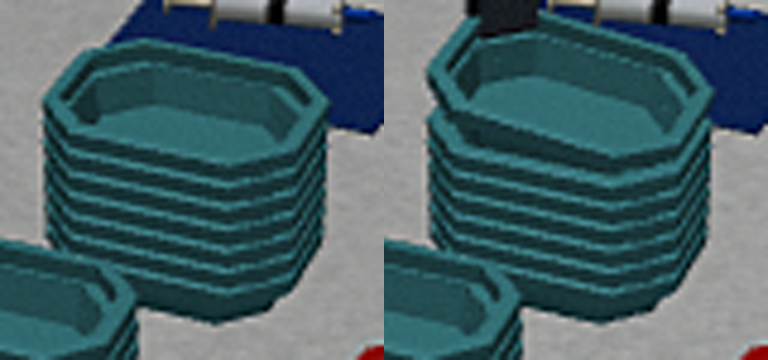

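Corner 0 is now up about 9 mm (free), the far corner is up about 4–5 mm and the stack is unmoved. I'm tightening the grip, then lifting while drawing 10 mm towards the lifted corner.

```bash
python3 -m handwheel '[{"gripper":0,"travel":[0,0,0],"twist":0},{"gripper":0,"travel":[0,0,0],"twist":0},{"gripper":0,"travel":[0,0,0],"twist":0}]' 40
python3 -m handwheel '[{"gripper":0,"travel":[0,-0.0025,-0.002],"twist":0},{"gripper":0,"travel":[0,-0.0025,-0.003],"twist":0},{"gripper":0,"travel":[0,-0.0025,-0.003],"twist":0},{"gripper":0,"travel":[0,-0.0025,-0.003],"twist":0},{"gripper":0,"travel":[0,0,0],"twist":0}]' 40
python3 cmp.py s5
```

```text
time_s: 9.03
ee_pos: [503.9, 132.7, 323.8]
ee_rot: [-180.0, 0.0, 55.6]
force: [-0.8, 0.2, -1.6]
gripper_width: 8.8
time_s: 9.45
ee_pos: [495.5, 138.6, 335.9]
ee_rot: [179.9, -0.1, 55.6]
force: [0.1, -0.6, -1.2]
gripper_width: 8.8
c0 [314.3 182. ] 10mm up = [ 0.1 -3.2] shift -3.5 -4.75 score 0.51
c2 [263.3 187.6] 10mm up = [-0.1 -3.3] shift 0.125 4.375 score 0.97
c3 [304.6 196.2] 10mm up = [ 0.1 -3.3] shift -0.25 4.625 score 0.87
c2low [262.2 210.1] 10mm up = [-0.1 -3.1] shift 0.0 0.0 score 0.99
c3low [304.7 219.5] 10mm up = [ 0.1 -3.1] shift -0.125 0.0 score 0.99
c3bot [304.3 231.8] 10mm up = [ 0.1 -3. ] shift 0.0 0.0 score 1.00
```

View pics/s5.png

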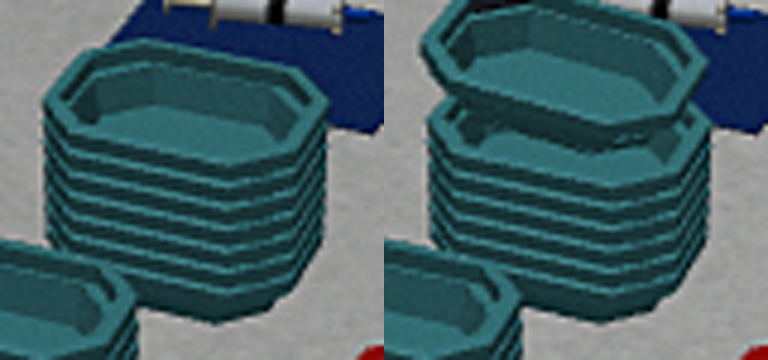

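The tray is free of the stack, and the stack shows zero shift. I'm lifting straight up 64 mm, then carrying it to the mat.

```bash
python3 -m handwheel '[{"gripper":0,"travel":[0,0,-0.008],"twist":0},{"gripper":0,"travel":[0,0,-0.014],"twist":0},{"gripper":0,"travel":[0,0,-0.014],"twist":0},{"gripper":0,"travel":[0,0,-0.014],"twist":0},{"gripper":0,"travel":[0,0,-0.014],"twist":0}]'
python3 -m handwheel '[{"gripper":0,"travel":[0,0,0],"twist":0},{"gripper":0,"travel":[0,0,0],"twist":0},{"gripper":0,"travel":[0.006,-0.008,0],"twist":0},{"gripper":0,"travel":[0.012,-0.016,0],"twist":0},{"gripper":0,"travel":[0.0155,-0.0206,0],"twist":0}]'
python3 -m handwheel '[{"gripper":0,"travel":[0.0155,-0.0206,0],"twist":0},{"gripper":0,"travel":[0.0155,-0.0206,0],"twist":0},{"gripper":0,"travel":[0.0155,-0.0206,0],"twist":0},{"gripper":0,"travel":[0.0155,-0.0206,0],"twist":0},{"gripper":0,"travel":[0.0155,-0.0206,0],"twist":0}]'
python3 -m handwheel '[{"gripper":0,"travel":[0.0155,-0.0206,0],"twist":0},{"gripper":0,"travel":[0.0155,-0.0206,0],"twist":0},{"gripper":0,"travel":[0.0082,-0.011,0],"twist":0},{"gripper":0,"travel":[0.0042,-0.0056,0],"twist":0},{"gripper":0,"travel":[0,0,0],"twist":0}]'
python3 cmp.py s6
python3 - <<'E'
from h import *
np.set_printoptions(precision=1,suppress=True)
s=env.state();print(s['ee_pos'],s['force'],s['torque'])
f,a=save('scene','');w,b=save('wrist','')
for n in('syringe','vial','tape','tray_s'):
    for d in env.pinpoint('scene',n)[:3]: print(n,d['confidence'],np.array(d['uv']))
for cam,g,fi in(('scene',f,0),('wrist',w,1)):
    p0=s['ee_pos']-[0,0,182]
    print(cam,[round(float(v),1) for v in proj(g,p0+[64,-27.5,-36],fi)])
    for k,o in (('c1',(0,0,0)),('c0',(113.6,21.4,0)),('c2',(14.3,-76.3,0)),('c3',(128,-55,0))): print(k,proj(g,p0+np.array(o),fi))
    for d in env.pinpoint(cam,'tray_m_corner0')[:8]: print(cam,d['confidence'],np.array(d['uv']))
cv2.imwrite('pics/end.png',np.hstack([cv2.resize(a[110:310,200:400],(400,400)),cv2.resize(b,(400,300))[:,:] if 0 else cv2.resize(b[0:400,80:480],(400,400))]))
E
```

```text
time_s: 9.92
ee_pos: [495.7, 138.2, 400.1]
ee_rot: [180.0, -0.0, 55.6]
force: [0.2, 0.7, -1.8]
gripper_width: 8.7
time_s: 10.33
ee_pos: [477.5, 191.2, 397.7]
ee_rot: [-179.9, 0.1, 55.4]
force: [0.8, -0.2, -0.9]
gripper_width: 8.7
time_s: 10.75
ee_pos: [435.6, 314.9, 397.6]
ee_rot: [-179.9, 0.1, 55.6]
force: [0.3, 0.0, -1.2]
gripper_width: 8.8
time_s: 11.17
ee_pos: [413.0, 382.8, 398.1]
ee_rot: [-180.0, 0.1, 55.7]
force: [-0.3, -1.0, -1.4]
gripper_width: 8.7
c0 [314.3 182. ] 10mm up = [ 0.1 -3.2] shift -1.0 3.75 score 0.65
c2 [263.3 187.6] 10mm up = [-0.1 -3.3] shift 0.125 4.375 score 0.98
c3 [304.6 196.2] 10mm up = [ 0.1 -3.3] shift -0.125 4.5 score 0.95
c2low [262.2 210.1] 10mm up = [-0.1 -3.1] shift 0.0 0.0 score 0.99
c3low [304.7 219.5] 10mm up = [ 0.1 -3.1] shift 0.0 0.0 score 0.99
c3bot [304.3 231.8] 10mm up = [ 0.1 -3. ] shift 0.0 0.0 score 1.00
[413.4 381.8 398.3] [-0.4 -0.1 -0.7] [ 0.  -0.   0.1]
syringe 0.57 [303.1 171. ]
vial 0.6 [254.3 265.5]
vial 0.59 [330.6 259.6]
tape 0.7 [364.4 208.8]
tray_s 0.84 [249.3 238.7]
tray_s 0.76 [305.8 123.3]
tray_s 0.74 [139.4 278.8]
scene [307.2, 123.4]
c1 [293.9 104.7]
c0 [330.2 110.2]
c2 [284.6 114.2]
c3 [322.1 120.2]
scene 0.94 [283.8 116.2]
scene 0.88 [294.4 104.9]
scene 0.76 [328.4 112.4]
scene 0.74 [323.1 126.9]
wrist [373.7, 222.0]
c1 [270.9 266.9]
c0 [425.  122.2]
c2 [355.6 339. ]
c3 [490.5 219.3]
wrist 0.97 [273.6 268.8]
wrist 0.96 [481.9 215.8]
wrist 0.92 [417.3 122.7]
```

View pics/end.png

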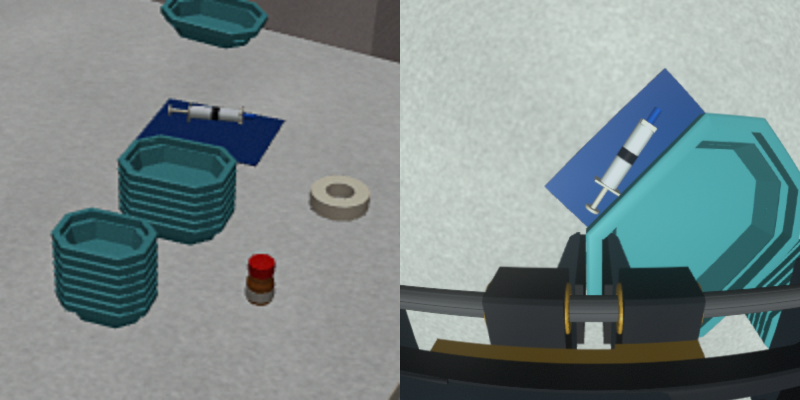

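The tray hangs over the mat with its open side up, and nothing else has moved. The far corner sags about 10–15 mm (roughly 0.1 rad), so I'll tighten to 60 N to level it and re-measure.

```bash
python3 -m handwheel '[{"gripper":0,"travel":[0,0,0],"twist":0},{"gripper":0,"travel":[0,0,0],"twist":0},{"gripper":0,"travel":[0,0,0],"twist":0},{"gripper":0,"travel":[0,0,0],"twist":0},{"gripper":0,"travel":[0,0,0],"twist":0}]' 60
python3 -m handwheel '[{"gripper":0,"travel":[0,0,0],"twist":0},{"gripper":0,"travel":[0,0,0],"twist":0},{"gripper":0,"travel":[0,0,0],"twist":0},{"gripper":0,"travel":[0,0,0],"twist":0},{"gripper":0,"travel":[0,0,0],"twist":0}]'
cat > pose.py <<'E'
from h import *
from scipy.optimize import least_squares
from scipy.spatial.transform import Rotation as Ro
np.set_printoptions(precision=1,suppress=True)
s=env.state();g=s['ee_pos']-[0,0,182];R0=Ro.from_euler('z',10.65,degrees=True)
C=np.array([(57.8,38.8,0),(-57.8,38.8,0),(-57.8,-38.8,0),(57.8,-38.8,0)]);c1=C[1]
obs=[]
for cam,fi in(('scene',0),('wrist',1),('top',0)):
    f=env.grab_frame(cam)
    for d in env.pinpoint(cam,'tray_m_corner0')[:10]:
        u=np.array(d['uv']);pr=[proj(f,g+R0.apply(c-c1),fi) for c in C];k=int(np.argmin([np.linalg.norm(u-q) for q in pr]))
        if np.linalg.norm(u-pr[k])<14: obs.append((cam,f,fi,k,u,pr[k]))
def pts(v): return g+v[3:]+(R0*Ro.from_rotvec(v[:3])).apply(C-c1)
def res(v): P=pts(v);return np.concatenate([np.concatenate([proj(f,P[k],fi)-u for _,f,fi,k,u,_ in obs]),v[3:]/1.5,v[2:3]/.05])
r=least_squares(res,np.zeros(6),loss='soft_l1',f_scale=1.5)
for o,e in zip(obs,res(r.x).reshape(-1)[:2*len(obs)].reshape(-1,2)): print(o[0],o[3],o[4],'resid',e)
RR=R0*Ro.from_rotvec(r.x[:3]);n=RR.apply([0,0,1]);ctr=pts(r.x).mean(0)-36*n
print('corner z',pts(r.x)[:,2],'tilt rad %.3f'%np.arccos(n[2]),'origin',ctr,'t',s['time_s'],s['gripper_width'])
for n in ('mat','syringe'):
    for d in env.pinpoint('top',n)[:1]: print(n,d['confidence'],np.array(d['uv']),atz(f,d['uv'],0))
E
python3 pose.py
```

```text
time_s: 12.03
ee_pos: [413.6, 381.8, 398.9]
ee_rot: [180.0, 0.0, 55.6]
force: [-0.3, 0.0, -0.9]
gripper_width: 8.4
time_s: 12.45
ee_pos: [413.6, 381.8, 398.9]
ee_rot: [180.0, 0.0, 55.6]
force: [0.3, -0.7, 0.1]
gripper_width: 8.4
scene 0 [330.5 111.8] resid [-0.7  0.6]
scene 1 [296.3 104.7] resid [-2.7 -0. ]
scene 2 [282.5 117.8] resid [1.9 0.2]
scene 3 [321.3 126.3] resid [ 0.3 -0.1]
wrist 1 [270.9 268. ] resid [-0.2  0.4]
wrist 0 [417.  123.4] resid [ 0.5 -0.5]
top 1 [100.9 291.1] resid [-0.1 -1.2]
top 2 [141.1 283.6] resid [-3.3 -0.6]
top 0 [ 94.1 236.2] resid [0.5 1.8]
top 3 [130.1 231.6] resid [0.8 0.5]
corner z [208.8 216.1 203.8 196.5] tilt rad 0.171 origin [472.9 360.2 170.8] t 12.45 8.409313477562694
mat 0.89 [146.7 262.9] [471.5 347.5   0. ]
syringe 0.17 [267.1 167.8] [737.4  19.2   0. ]
```

The fit says the tray is tilted about 0.17 rad, uncomfortably near the 0.2 limit. Since the tool cannot tilt, I'll set the tray flat on the bare worktop beyond the mat, let it square up in a soft grip, regrip firmly and return. First I'm checking that this spot is clear.

```bash
python3 - <<'E'
from h import *
np.set_printoptions(precision=0,suppress=True)
f,im=save('top','');a=cv2.imread('pics/top0.png')
P=np.array([proj(f,p) for p in [(330,470,0),(550,470,0),(550,660,0),(330,660,0)]]);print(P)
x0,y0=P.min(0).astype(int);x1,y1=P.max(0).astype(int)
r=a[y0:y1,max(x0,0):x1].astype(int);r=cv2.GaussianBlur(r.astype(np.uint8),(5,5),0);print('start pic patch min/max/mean',r.min((0,1)),r.max((0,1)),r.mean((0,1)))
hsv=cv2.cvtColor(a,cv2.COLOR_BGR2HSV);m=(hsv[...,0]>105)&(hsv[...,0]<130)&(hsv[...,1]>120);m[:200]=0
yy,xx=np.nonzero(m);w=np.array([atz(f,(u,v),3)[:2] for u,v in zip(xx,yy) if u<200]);print('mat extent',w.min(0),w.max(0),'mid',(w.min(0)+w.max(0))/2,'mean',w.mean(0))
E
```

```text
[[ 99. 316.]
 [103. 234.]
 [ 32. 234.]
 [ 26. 317.]]
start pic patch min/max/mean [96 97 95] [110 110 109] [102. 103. 101.]
mat extent [365. 265.] [583. 444.] mid [474. 355.] mean [475. 352.]
```

```bash
python3 -m handwheel '[{"gripper":0,"travel":[0.008,-0.008,0],"twist":0},{"gripper":0,"travel":[0.0155,-0.0157,0],"twist":0},{"gripper":0,"travel":[0.0155,-0.0157,0],"twist":0},{"gripper":0,"travel":[0.0155,-0.0157,0],"twist":0},{"gripper":0,"travel":[0.0155,-0.0157,0],"twist":0}]'
python3 -m handwheel '[{"gripper":0,"travel":[0.0155,-0.0157,0],"twist":0},{"gripper":0,"travel":[0.0155,-0.0157,0],"twist":0},{"gripper":0,"travel":[0.0155,-0.0157,0],"twist":0},{"gripper":0,"travel":[0.0155,-0.0157,0],"twist":0},{"gripper":0,"travel":[0.008,-0.008,0],"twist":0}]'
python3 -m handwheel '[{"gripper":0,"travel":[0,0,0.02],"twist":0},{"gripper":0,"travel":[0,0,0.035],"twist":0},{"gripper":0,"travel":[0,0,0.035],"twist":0},{"gripper":0,"travel":[0,0,0.035],"twist":0},{"gripper":0,"travel":[0,0,0.02],"twist":0}]'
python3 -m handwheel '[{"gripper":0,"travel":[0,0,0.005],"twist":0},{"gripper":0,"travel":[0,0,0],"twist":0},{"gripper":0,"travel":[0,0,0],"twist":0}]' 10
python3 -m handwheel '[{"gripper":0,"travel":[0,0,0.003],"twist":0},{"gripper":0,"travel":[0,0,0.003],"twist":0},{"gripper":0,"travel":[0,0,0.003],"twist":0},{"gripper":0,"travel":[0,0,0.003],"twist":0},{"gripper":0,"travel":[0,0,0],"twist":0}]'
```

```text
time_s: 13.32
ee_pos: [394.3, 481.2, 398.9]
ee_rot: [-180.0, -0.0, 55.6]
force: [-0.6, -0.2, -0.7]
gripper_width: 8.5
time_s: 13.73
ee_pos: [374.9, 580.2, 398.3]
ee_rot: [-179.9, -0.0, 55.7]
force: [0.7, 0.2, -1.6]
gripper_width: 8.6
time_s: 14.15
ee_pos: [375.1, 576.5, 249.5]
ee_rot: [180.0, 0.4, 55.6]
force: [-0.1, -0.8, -0.8]
gripper_width: 8.1
time_s: 14.4
ee_pos: [376.3, 577.9, 250.2]
ee_rot: [180.0, -0.1, 55.6]
force: [1.2, 0.7, 0.0]
gripper_width: 9.0
time_s: 14.82
ee_pos: [375.9, 577.1, 236.5]
ee_rot: [180.0, 0.0, 55.6]
force: [0.2, 0.3, -0.2]
gripper_width: 9.1
```

```bash
python3 -m handwheel '[{"gripper":0,"travel":[0,0,0.003],"twist":0},{"gripper":0,"travel":[0,0,0.003],"twist":0},{"gripper":0,"travel":[0,0,0.003],"twist":0},{"gripper":0,"travel":[0,0,0],"twist":0}]'
python3 -m handwheel '[{"gripper":0,"travel":[0,0,0.002],"twist":0},{"gripper":0,"travel":[0,0,0.002],"twist":0},{"gripper":0,"travel":[0,0,0.002],"twist":0},{"gripper":0,"travel":[0,0,0],"twist":0}]'
python3 -m handwheel '[{"gripper":0,"travel":[0,0,0.001],"twist":0},{"gripper":0,"travel":[0,0,0.001],"twist":0},{"gripper":0,"travel":[0,0,0],"twist":0},{"gripper":0,"travel":[0,0,0],"twist":0}]'
python3 pose.py
```

```text
time_s: 15.15
ee_pos: [375.9, 577.2, 227.1]
ee_rot: [180.0, 0.1, 55.6]
force: [0.0, -0.3, -0.7]
gripper_width: 9.1
time_s: 15.48
ee_pos: [376.0, 577.3, 221.5]
ee_rot: [180.0, 0.0, 55.6]
force: [0.1, -0.2, -0.1]
gripper_width: 8.7
time_s: 15.82
ee_pos: [375.9, 577.4, 220.1]
ee_rot: [-180.0, -0.0, 55.6]
force: [-1.8, 0.6, 0.5]
gripper_width: 8.7
scene 0 [343.2 136.4] resid [1.5 0.4]
scene 2 [301.8 143.9] resid [ 3.6 -1.9]
scene 1 [312.2 132.5] resid [ 0.6 -0.3]
scene 3 [337.6 147.9] resid [ 0.6 -0.9]
wrist 3 [490.5 220.6] resid [-0.7 -0.8]
wrist 1 [271.2 268.2] resid [ 0.4 -0.2]
wrist 0 [426.3 121.1] resid [0.4 3. ]
top 0 [ 45.8 252.4] resid [-0.2  4. ]
top 2 [ 83.6 292.6] resid [-1.3  1.9]
top 3 [ 78.  253.3] resid [-2.1 -2.5]
corner z [39.7 37.1 34.4 37. ] tilt rad 0.041 origin [440.1 551.3   1.1] t 15.8167 8.699094216763507
mat 0.91 [145.5 260.7] [477.5 350.9   0. ]
syringe 0.71 [314.9 216. ] [ 600.  -114.2    0. ]
```

```bash
python3 -m handwheel '[{"gripper":0,"travel":[0,0,0.001],"twist":0},{"gripper":0,"travel":[0,0,0],"twist":0},{"gripper":0,"travel":[0,0,0],"twist":0}]'
python3 -m handwheel '[{"gripper":0,"travel":[0,0,0.001],"twist":0},{"gripper":0,"travel":[0,0,0],"twist":0},{"gripper":0,"travel":[0,0,0],"twist":0}]'
python3 -m handwheel '[{"gripper":0,"travel":[0,0,0],"twist":0},{"gripper":0,"travel":[0,0,0],"twist":0},{"gripper":0,"travel":[0,0,0],"twist":0},{"gripper":0,"travel":[0,0,0],"twist":0}]' 60
python3 -m handwheel '[{"gripper":0,"travel":[0,0,-0.004],"twist":0},{"gripper":0,"travel":[0,0,-0.01],"twist":0},{"gripper":0,"travel":[0,0,-0.016],"twist":0},{"gripper":0,"travel":[0,0,-0.02],"twist":0},{"gripper":0,"travel":[0,0,0],"twist":0}]'
python3 -m handwheel '[{"gripper":0,"travel":[0,0,0],"twist":0},{"gripper":0,"travel":[0,0,0],"twist":0}]'
python3 pose.py
```

```text
time_s: 16.47
ee_pos: [376.0, 577.3, 218.9]
ee_rot: [180.0, 0.0, 55.6]
force: [-2.2, -0.9, 0.5]
gripper_width: 9.1
time_s: 16.72
ee_pos: [375.9, 577.4, 218.3]
ee_rot: [-180.0, -0.0, 55.6]
force: [-1.9, -0.1, 6.0]
gripper_width: 8.9
time_s: 17.05
ee_pos: [376.0, 577.3, 218.3]
ee_rot: [-180.0, -0.0, 55.6]
force: [-1.5, 0.2, 5.1]
gripper_width: 8.4
time_s: 17.47
ee_pos: [376.9, 578.1, 272.1]
ee_rot: [180.0, -0.4, 55.6]
force: [-0.1, 1.1, -0.0]
gripper_width: 8.0
time_s: 17.63
ee_pos: [375.9, 576.9, 267.0]
ee_rot: [180.0, 0.1, 55.6]
force: [-0.1, -0.3, -1.3]
gripper_width: 8.6
scene 2 [303.5 126.3] resid [2.2 2.3]
scene 0 [346.1 120.3] resid [-0.6  4.8]
scene 3 [338.2 134.9] resid [ 0.6 -0.4]
wrist 1 [273.2 267.9] resid [-0.8  0.1]
wrist 0 [426.4 122.5] resid [0.4 1. ]
wrist 3 [490.  221.1] resid [ 0.5 -1.1]
top 1 [ 41.5 303.1] resid [ 0.2 -1. ]
top 0 [ 36.4 255. ] resid [0.2 0.8]
top 2 [ 76.1 294.8] resid [-2.7  1.3]
corner z [83.7 85.1 84.5 83.1] tilt rad 0.014 origin [439.3 549.1  48.1] t 17.6333 8.622342402037534
mat 0.64 [146.6 261.9] [474.2 347.8   0. ]
syringe 0.71 [132.9 268.5] [456.5 384.1   0. ]
```

The tray is level now (0.014 rad). I'm lifting it and returning over the mat gently.

```bash
python3 -m handwheel '[{"gripper":0,"travel":[0,0,-0.01],"twist":0},{"gripper":0,"travel":[0,0,-0.02],"twist":0},{"gripper":0,"travel":[0,0,-0.025],"twist":0},{"gripper":0,"travel":[0,0,-0.025],"twist":0},{"gripper":0,"travel":[0,0,-0.025],"twist":0}]'
python3 -m handwheel '[{"gripper":0,"travel":[0,0,-0.015],"twist":0},{"gripper":0,"travel":[0,0,-0.007],"twist":0},{"gripper":0,"travel":[-0.005,0.005,0],"twist":0},{"gripper":0,"travel":[-0.01,0.01,0],"twist":0},{"gripper":0,"travel":[-0.015,0.015,0],"twist":0}]'
python3 -m handwheel '[{"gripper":0,"travel":[-0.018,0.018,0],"twist":0},{"gripper":0,"travel":[-0.018,0.018,0],"twist":0},{"gripper":0,"travel":[-0.018,0.018,0],"twist":0},{"gripper":0,"travel":[-0.018,0.018,0],"twist":0},{"gripper":0,"travel":[-0.016,0.016,0],"twist":0}]'
python3 -m handwheel '[{"gripper":0,"travel":[-0.012,0.011,0],"twist":0},{"gripper":0,"travel":[-0.008,0.008,0],"twist":0},{"gripper":0,"travel":[-0.004,0.004,0],"twist":0},{"gripper":0,"travel":[0,0,0],"twist":0},{"gripper":0,"travel":[0,0,0],"twist":0}]'
python3 -m handwheel '[{"gripper":0,"travel":[0,0,0],"twist":0},{"gripper":0,"travel":[0,0,0],"twist":0},{"gripper":0,"travel":[0,0,0],"twist":0},{"gripper":0,"travel":[0,0,0],"twist":0},{"gripper":0,"travel":[0,0,0],"twist":0}]'
python3 pose.py; python3 cmp.py s7
python3 - <<'E'
from h import *
np.set_printoptions(precision=1,suppress=True)
f,a=save('scene','')
for n in('syringe','vial','tape','tray_s'):
    for d in env.pinpoint('scene',n)[:3]: print(n,d['confidence'],np.array(d['uv']))
w,b=save('wrist','')
cv2.imwrite('pics/end2.png',np.hstack([cv2.resize(a[60:310,130:380],(400,400)),cv2.resize(b[0:400,80:480],(400,400))]))
E
```

```text
time_s: 18.45
ee_pos: [375.9, 577.2, 374.8]
ee_rot: [180.0, -0.0, 55.6]
force: [0.9, -0.2, -0.1]
gripper_width: 8.4
time_s: 18.87
ee_pos: [383.3, 535.5, 393.1]
ee_rot: [-180.0, 0.1, 55.6]
force: [0.6, -0.6, -1.2]
gripper_width: 8.4
time_s: 19.28
ee_pos: [406.4, 411.0, 393.4]
ee_rot: [-180.0, 0.2, 55.6]
force: [0.6, 0.3, -1.2]
gripper_width: 8.4
time_s: 19.7
ee_pos: [412.1, 380.9, 394.8]
ee_rot: [-180.0, -0.0, 55.6]
force: [-0.1, 0.9, -0.5]
gripper_width: 8.7
time_s: 20.12
ee_pos: [411.9, 380.8, 394.8]
ee_rot: [180.0, 0.0, 55.6]
force: [0.5, 0.5, -1.1]
gripper_width: 8.1
scene 3 [322.3 124.7] resid [-0.6 -4.3]
scene 1 [293.  107.3] resid [ 0.  -1.1]
scene 2 [282.9 117.7] resid [ 1.1 -1.9]
scene 0 [326.3 109.7] resid [3.2 0.7]
wrist 0 [425.7 121.6] resid [0.6 1.3]
wrist 1 [270.9 268.1] resid [ 1.1 -0.3]
wrist 3 [495.1 220.3] resid [-1.9 -0.3]
top 1 [101.9 288.5] resid [0.4 1.8]
top 3 [129.9 233.8] resid [-1.1 -2.5]
top 2 [140.6 282.7] resid [-2.8  0.3]
top 0 [ 95.6 237.4] resid [-1.8  0.9]
corner z [215.1 211.4 211.6 215.3] tilt rad 0.032 origin [477.  353.6 177.4] t 20.1167 8.12410012066533
mat 0.98 [146.3 258.9] [482.3 348.9   0. ]
syringe 0.25 [404.4 263.8] [ 466.6 -360.7    0. ]
c0 [314.3 182. ] 10mm up = [ 0.1 -3.2] shift -1.0 3.75 score 0.65
c2 [263.3 187.6] 10mm up = [-0.1 -3.3] shift 0.125 4.375 score 0.98
c3 [304.6 196.2] 10mm up = [ 0.1 -3.3] shift -0.125 4.5 score 0.95
c2low [262.2 210.1] 10mm up = [-0.1 -3.1] shift 0.0 0.0 score 0.99
c3low [304.7 219.5] 10mm up = [ 0.1 -3.1] shift -0.125 0.0 score 0.99
c3bot [304.3 231.8] 10mm up = [ 0.1 -3. ] shift 0.0 0.0 score 1.00
syringe 0.54 [306.6 171.5]
vial 0.54 [331.2 256.7]
tape 0.74 [327.2 107.5]
tape 0.72 [329.2 257.8]
tray_s 0.88 [307.  122.4]
tray_s 0.77 [249.9 237.7]
tray_s 0.16 [365.3 212.1]
```

View pics/end2.png

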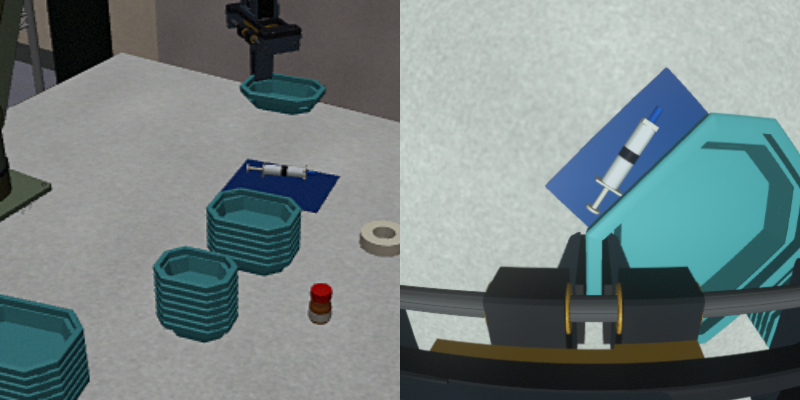

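The picture shows the tray held level over the mat with the stacks, syringe, vial and tape in place. The fit gives a tilt of about 0.03 rad, underside about 177 mm and an offset of 2–7 mm from the mat's centre. I'm handing in.

```bash
python3 -c "
from workcell import env
print(env.job_done())"
```

```text
the job is handed in; nothing more can be done
None
```

The middle-size tray was peeled off its stack, carried over the blue mat, and is held there level with its open side up. I handed the job in at about 20 s of the 38 s allowed; no verdict is reported.

**Peel:** I pinched corner 1 softly (5 N) and raised it about 16–17 mm, since the tool could not be tilted. The far corner stayed at about 0 mm. One side corner clicked free early and reached about 15 mm at a 20 mm lift, so I lowered the tray until it read about 12.5 mm (limit 13.5 mm). I then freed the other side corner, tightened the grip and drew the tray away. The rest of the stack showed no shift in the scene picture.

**Leveling detour:** after the first carry the tray measured about 0.17 rad off level, close to the 0.2 limit. I set it flat on the bare worktop beyond the mat, regripped at 60 N and brought it back.

**Last checks:**
- **Tilt:** about 0.03 rad.
- **Height:** underside about 177 mm above the worktop, which is about 174 mm above the mat.
- **Position:** tray centre about 2–7 mm from the mat's centre, depending on which estimate of the mat is used.
- **Stack:** the middle stack is unshifted.
- **Other items:** the other stacks, syringe, vial and tape are where they were in the last picture.
- **Disagreements:** single corner detections were off by up to 4 px, and a few low-confidence detections picked the wrong object. One tape hit was on the tray and one vial hit was on the small stack.

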